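Re-hang the pastry bin's lid on its hinge pin

TASK

Put the washed lid back on the sloping pastry bin: set it gently on the mouth, hinge knuckles at the top in between the bin's own and its low edge down against the stop lip. Then thread the hinge pin from one end through all five knuckles without forcing it (the bin's three sit on a strip that slides a little up or down, so feel for the bores), and push it in until its head is right up against the end knuckle. Let go, and leave the cups and the shaker where they stand.

Things in the scene. Friction and masses are not known exactly. Their poses are not given: they have to be found in the camera images.
- bin: Light wooden pastry bin fixed to the counter, 160 mm deep (x), 180 mm wide (y). Origin: centre of its underside; +x to its high back, +z up. Its open mouth slopes up at 25 degrees towards +x: rim 110 mm high at the front (x = -80 mm), 184.6 mm at the back (x = +80 mm). Keep the hand clear of the room's pillar (front at x = 0.58 m, y = 0.02 to 0.12 m) and shelf (from x = 0.60 m, 0.56 m up)
- bin_mouth (a point): middle of the bin's sloping mouth, in the plane of its rim, at (0, 0, 147.3) mm in the bin's frame. The seated lid has its origin here and its frame is the bin's turned by -25 degrees about y
- bin_lip (a point): middle of the foot of the wooden stop lip, at (-75.2, 0, 112.2) mm in the bin's frame. The lip stands 7 mm out of the slope along the whole low front edge; the lid's low edge must touch it. Friction holds the lid on the slope wherever it is left, so it must be drawn down the slope until it touches
- bin_hinge (a point): where the middle of the seated lid's hinge axis comes, at (83.1, 0, 198.7) mm in the bin's frame; the axis runs along the bin's y. Fixed to the bin, not to its loose knuckle strip (see bin_knuckles)
- bin_knuckles (a point): on the back, below the hinge. A steel strip, screwed on here through upright slots, carries the bin's three knuckles (tubes 22.4 mm outside, 12 mm bore, plain ends) at y = -83 to -53, -17 to 17 and 53 to 83 mm. It slides up and down against a little friction (1 to 2 N), so the pin can carry it along, and its bores start anywhere from 2 mm below to 6.5 mm above bin_hinge: find them by touch
- lid: Lid, about 0.32 kg: light wooden frame with a clear pane, 176 mm wide (y), from x = -83 mm (low edge, goes against the lip) to x = +78 mm, 8 mm thick; lies flat on the counter at the start. Origin: on the underside, midway across, 83 mm from the low edge; +z out of its upper side, +x towards the hinge edge
- lid_bar (a point): middle of the lid's wooden pull bar, at (15, 0, 34) mm in the lid's frame: a straight bar 96 mm along y, 14 mm thick (x), 16 mm high, 18 mm free below it to the frame and pane, on two posts at its ends
- lid_hinge (a point): middle of the lid's hinge axis, at (97, 0, 11.5) mm in the lid's frame. Two steel knuckles (tubes along y, 22.4 mm outside, 12 mm bore) at y = -50 to -20 and 20 to 50 mm; they go into the 36 mm gaps between the bin's knuckles, 3 mm free on each side
- pin: Steel hinge pin, about 0.09 kg, lying on the counter: straight 10 mm round rod along its x from x = -83 to +93 mm, chamfered to 9.2 mm at its nose, +95 mm; at the other end a small square head, 16 by 16 mm, 6 mm thick (x = -83 to -89 mm). Origin on the rod's axis; it is at bin_hinge when the head is up against an end knuckle. It may go in from either end; there is more room on the bin's +y side
- pin_tip (a point): end of the pin's nose, x = +95 mm on its axis
- pin_head (a point): middle of the outer face of the pin's square head, x = -89 mm on its axis; the last stretch is pushed here
- espresso: small espresso cup with coffee, 63 mm wide, 51 mm high, bystander; origin under its centre
- shaker: shaker with a grey cap, 44 mm wide, 90 mm high, bystander; origin under its centre
- cup: empty white cup, 86 mm wide, 61 mm high, bystander; origin under its centre

How it is judged:
By the outcome, as a careful person would: the job done as asked, in the order asked, and still so for the second after the job is handed in, with the robot touching nothing.
It also fails if it takes over 72 s, if anything falls off the work surface, if the arm or the gripper's body presses on something with over 40 N, if the wrist force passes 120 N, or if a joint passes its speed limit or range.

ROBOT

A 6-joint arm with a two-finger parallel gripper is mounted at the origin on a cart in front of the work surface, level with it; the furniture and walls round the work are solid. World frame = base frame: x ahead of the robot, y to its left, z up, the work surface at z = 0. Lengths are in mm, angles in rad, forces in N, time in s.
With the tool pointing down it reaches from about 300 to 950 mm from the base axis. Payload 3.1 kg.
Tool frame: the origin (TCP) lies between the finger pads; the fingertips stand 25 mm ahead of it and the grasp point (between the pads) lies 6 mm ahead of it (robot.tip_reach is the distance from the TCP to the fingertips, in mm); z points along the fingers, y is the line along which they close (so a half turn about z gives the same grasp; the last joint's range is limited). The gripper opens to 85 mm and grips with 20 to 120 N. Pads are 22 mm wide; open, the fingers measure 114 mm over their backs; the gripper's body (76 mm by 85 mm) begins 54 mm behind the grasp point. The pads swing forward as they close: fully open they stand 13 mm farther back than shut.
Start: joints at [-1.223, 0.308, 1.634, -0, 1.2, -0.07], TCP at [253.569, -571.257, 256.272] pointing down, gripper open.
Joint ranges: [-3.06, 3.06], [-0.79, 1.96], [0.05, 2.63], [-1.19, 4.34], [0.05, 2.64], [-2.94, 2.94]. Speed limits (rad/s): [2.79, 2.79, 3.14, 3.14, 3.14, 3.14].

INTERFACE

Orientations are given as a rotation vector (axis times angle).
In Python, from cell import robot, solve_ik, status, cams, finder gives the robot as it stands. The module is installed in compiled form; this text tells all that it offers. Calls block until the motion is done:
- robot.movep(position, orientation): joint-space move of the TCP to a pose.
- robot.move_linear(position, orientation=None, max_speed=150): straight line of the TCP; orientation=None keeps the orientation; max_speed is the mean speed in mm/s.
- robot.move_joints(angles): joint-space move.
- robot.let_go() and robot.grab(grip_force=None): open the fingers fully, or close them until they stop; grip_force is the grip in N (None keeps the last).
- robot.dwell(seconds).
- solve_ik(position, orientation): joint angles nearest the present ones, or None.
- status.read_state(): the state.
- cams.get_image(name): name is "scene" or "top" or "wrist"; returns a dict with "frame" (400x640x3 uint8, red, green, blue), "mtx" (3x3 intrinsics, pixels), "dist_coeffs" ([k1, k2, p1, p2, k3] as OpenCV has them; the pictures are not rectified), "cam_to_world" (4x4, takes a point from camera to world coordinates). Camera axes: x right, y down, z forward; pixel columns grow to the right and rows downward; lengths in mm; the calibration is good to about 2 mm. A picture is of the moment at which its call begins. There is no depth.
A pose or a line that the arm cannot do raises robot.IKError and nothing moves.
- robot.hand_in(): hands the job in; it is judged then, once.
Trained networks look in a picture, given as the dict that the camera call returned (one of the last four; its "shot" number tells which), for a name from the list of things; names that differ only in an ending like _2 or _b are one class to them, and where a whole thing is asked for, a point or a joint stands for the part that bears it (a point fixed in the world has none). Each returns a list of dicts, best first, with "conf" (0 to 1); they miss things now and then, are a little off and sometimes report something else, mostly with a low value. They report only what shows in the picture. A call takes as long as a camera call.
- finder.silhouettes(picture, thing): "pixels" (400x640 bool, what is visible of it).
- finder.spot_point(picture, thing): "centre" ([x, y, z] in mm, in world coordinates, good to about 4 mm: a listed point, or the origin of a listed thing).
The state is a dict: "time": time; "qpos": joint angles; "qd": joint speeds; "effort": joint torques, N m; "eef_pos": TCP position; "tcp_rot": TCP orientation; "wrist_force": force on the tool from outside, world axes, zero at the start; "torque": the same for the moment, N m; "grip_width": finger opening in mm; "grip_force": force on a finger pad.
Only numpy, scipy, OpenCV 4.12 (cv2) and the standard library are available. Lean on these libraries where they do the work, as an engineer would, in place of code of your own. Each camera call takes 0.05 s, during which the arm holds its last target. There are 200 camera calls.

## Working session

There is one attempt and no reset: what is moved stays moved. The work goes in short steps, each a Python script; the robot and the scene stay as the last script left them, time stands still between calls to the robot, and variables do not carry over. Pictures are saved under pics/ and viewed, at most 10 in all, crops included, and the job is handed in when it is done.

```bash
mkdir -p pics; ls; python3 - <<'E'
from cell import robot, solve_ik, status, cams, finder
import cv2, numpy as np
for c in ["scene","top"]:
    p=cams.get_image(c)
    cv2.imwrite(f"pics/{c}0.png",p["frame"][:,:,::-1])
    print(c,p["cam_to_world"][:3].round(3).tolist(),p["mtx"].tolist())
    for t in ["bin","bin_mouth","bin_lip","bin_hinge","bin_knuckles","lid","lid_bar","lid_hinge","pin","pin_tip","pin_head","espresso","shaker","cup"]:
        r=finder.spot_point(p,t)
        print(t,[(np.round(x["centre"],1).tolist(),round(x["conf"],2)) for x in r[:2]])
print(status.read_state())
E
```

```text
pics
scene [[-0.45, -0.682, 0.576, -314.257], [-0.893, 0.338, -0.296, 414.295], [0.007, -0.648, -0.762, 1259.647]] [[425.52147851688454, 0.0, 319.44608444932715], [0.0, 425.52147851688454, 202.67953198843819], [0.0, 0.0, 1.0]]
bin [([450.1, 134.7, -0.9], 0.62), ([483.3, -144.0, 1.0], 0.59)]
bin_mouth [([481.1, -144.1, 145.4], 0.57)]
bin_lip [([414.0, -158.7, 112.8], 0.9)]
bin_hinge [([565.0, -127.1, 194.6], 0.82)]
bin_knuckles [([567.8, -125.9, 160.7], 0.68)]
lid [([452.0, 133.9, -0.5], 0.57), ([484.4, -143.4, 0.6], 0.35)]
lid_bar [([461.2, 137.7, 36.9], 0.63)]
lid_hinge [([546.6, 144.7, 12.6], 0.93), ([521.8, -441.3, -0.7], 0.32)]
pin []
pin_tip [([430.5, 254.2, 2.1], 0.44)]
pin_head [([500.2, 425.7, 5.8], 0.57), ([460.4, 138.6, 36.5], 0.3)]
espresso [([640.8, 229.9, -1.6], 0.61)]
shaker [([420.7, -415.1, -0.6], 0.63)]
cup [([520.0, -445.5, 0.2], 0.5)]
top [[0.061, -0.977, 0.205, 218.837], [-0.998, -0.059, 0.017, -16.682], [-0.004, -0.206, -0.979, 1574.298]] [[498.5190092141111, 0.0, 313.73223223478954], [0.0, 498.5190092141111, 198.61847317660576], [0.0, 0.0, 1.0]]
bin [([486.2, -1
[... 655 characters left out ...]
.4, -442.5, 2.6], 0.59)]
{'time': 1.5, 'qpos': array([-1.22267614e+00,  3.08143449e-01,  1.63382817e+00,  2.87869695e-05,
        1.19969002e+00, -6.97138567e-02]), 'qd': array([ 0.00109957,  0.00061212, -0.00168387,  0.00314188, -0.00038919,
       -0.00067523]), 'effort': array([ 4.78186485e-04, -4.15279305e+01, -2.77070242e+01, -7.58986380e-05,
        9.40762657e-04, -1.06474343e-05]), 'eef_pos': array([ 253.58526826, -571.23530541,  256.23148216]), 'tcp_rot': array([-3.07321509e+00, -6.51537191e-01, -2.66944477e-05]), 'wrist_force': array([-0.62660101,  0.05728298, -0.05715103]), 'torque': array([ 0.00118601, -0.0258626 , -0.03763806]), 'grip_force': 0.0, 'grip_width': 85.6439979672001}
```

View pics/scene0.png

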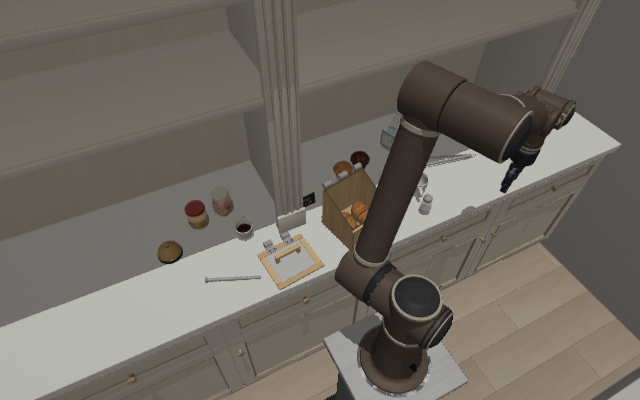

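View pics/top0.png

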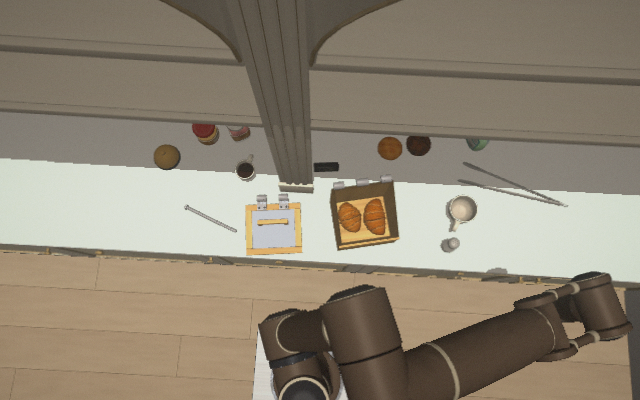

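```bash
cat > h.py <<'E'
from cell import robot, solve_ik, status, cams, finder
import cv2, numpy as np, json
from scipy.spatial.transform import Rotation as Ro
from scipy.optimize import least_squares
def rz(a): return Ro.from_euler('z',a).as_matrix()
def ry(a): return Ro.from_euler('y',a).as_matrix()
DOWN=np.array([[0,1,0],[1,0,0],[0,0,-1.]])  # tool x=+y, tool y=+x, tool z=-z (columns)
FLIP=np.diag([-1,-1,1.])
def rv(R): return Ro.from_matrix(R).as_rotvec()
def st(): return status.read_state()
def tcpR(): return Ro.from_rotvec(st()["tcp_rot"]).as_matrix()
def see(cam,things):
    p=cams.get_image(cam); out=[]
    for t in things:
        r=finder.spot_point(p,t)
        if r: out.append((t,r[0]["centre"],r[0]["conf"]))
        out+= [(t,x["centre"],x["conf"]) for x in r[1:2]]
    return p,out
def save(n,p): cv2.imwrite(f"pics/{n}.png",p["frame"][:,:,::-1])
PTS={"bin":[0,0,0],"bin_mouth":[0,0,147.3],"bin_lip":[-75.2,0,112.2],"bin_hinge":[83.1,0,198.7],
"lid":[0,0,0],"lid_bar":[15,0,34],"lid_hinge":[97,0,11.5],"pin":[0,0,0],"pin_tip":[95,0,0],"pin_head":[-89,0,0]}
E
python3 - <<'E'
from h import *
log=[]
def go(pos,yaw):
    best=None
    q0=st()["qpos"]
    for F in (np.eye(3),FLIP):
        R=rz(yaw)@DOWN@F
        q=solve_ik(pos,rv(R))
        if q is not None and (best is None or abs(np.array(q)-q0).max()<best[0]): best=(abs(np.array(q)-q0).max(),q,R)
    robot.move_joints(best[1]); print(st()["time"],np.round(best[1],2), rv(best[2]))
for name,pos,yaw,things in [("bin",[430,-155,430],0.2,["bin","bin_mouth","bin_lip","bin_hinge","bin_knuckles"]),
   ("lid",[400,130,330],0.08,["lid","lid_bar","lid_hinge"]),("pin",[420,330,330],-0.4,["pin","pin_tip","pin_head"])]:
    go(pos,yaw)
    p,o=see("wrist",things); save("w_"+name,p)
    print(p["cam_to_world"][:3].round(2).tolist())
    for x in o: print(x[0],np.round(x[1],1),round(x[2],2))
print(p["mtx"],p["dist_coeffs"],st()["time"])
E
```

```text
3.2667 [-0.44 -0.14  1.77 -0.    1.51 -0.64] [1.98856942 2.43211761 0.        ]
[[0.98, 0.19, 0.05, 416.43], [0.2, -0.95, -0.26, -90.55], [-0.0, 0.26, -0.96, 546.67]]
bin [ 484.3 -146.2   -1.4] 0.89
bin_mouth [ 488.4 -144.7  148.7] 0.69
bin_lip [ 409.  -156.5  108.9] 0.66
bin_hinge [ 564.9 -124.2  195.5] 0.97
bin_knuckles [ 563.3 -126.9  157.9] 0.89
4.725 [ 0.21 -0.17  1.99 -0.    1.32  0.13] [2.13083059 2.30849852 0.        ]
[[1.0, 0.08, 0.02, 394.85], [0.08, -0.96, -0.26, 195.85], [0.0, 0.27, -0.96, 447.75]]
lid [444.8 136.7   2.8] 0.87
lid_bar [464.3 136.   28.8] 0.68
lid_hinge [546.  142.7   8.6] 0.7
5.7583 [ 0.58  0.07  1.77 -0.    1.31  0.98] [2.61849283 1.73582825 0.        ]
[[0.92, -0.37, -0.1, 446.04], [-0.39, -0.89, -0.25, 390.53], [-0.0, 0.27, -0.96, 446.89]]
pin [467.4 338.5   9. ] 0.66
pin_tip [434.2 254.2   3.7] 0.57
pin_head [501.4 423.7   9. ] 0.63
[[275.9478759    0.         323.75852939]
 [  0.         275.9478759  194.88669977]
 [  0.           0.           1.        ]] [-0.02930213  0.          0.          0.          0.        ] 5.9583
```

View pics/w_bin.png

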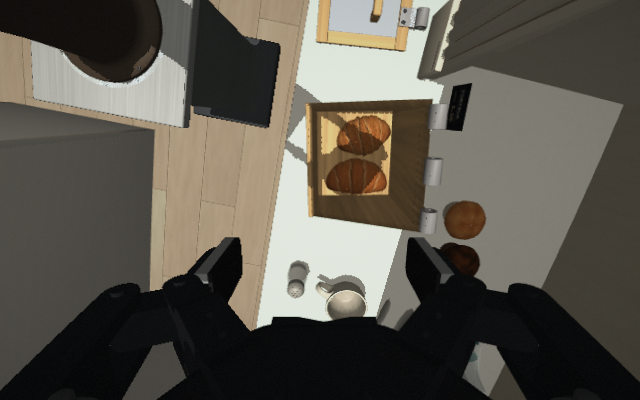

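View pics/w_lid.png

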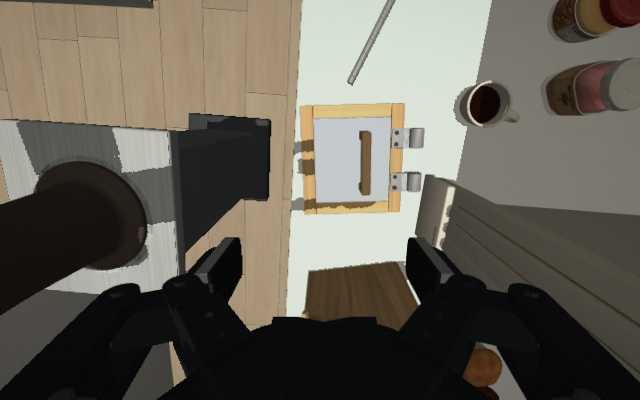

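```bash
cat > fit.py <<'E'
from h import *
K=np.array([[275.9478759,0,323.75852939],[0,275.9478759,194.88669977],[0,0,1]]);D=np.array([-0.02930213,0,0,0,0])
import sys
C={"bin":[[0.98,0.19,0.05,416.43],[0.2,-0.95,-0.26,-90.55],[0,0.26,-0.96,546.67]],
"lid":[[1,0.08,0.02,394.85],[0.08,-0.96,-0.26,195.85],[0,0.27,-0.96,447.75]]}
def ortho(M):
    M=np.array(M,float); u,_,v=np.linalg.svd(M[:,:3]); M[:,:3]=u@v; return M
def proj(P,M,K=K,D=D):
    R=M[:,:3].T; return cv2.projectPoints(np.array(P,float),cv2.Rodrigues(R)[0],-R@M[:,3],K,D)[0][:,0]
def fit(corners,pix,M,spots,x0,zfree=False):
    def f(v,full=False):
        R=rz(v[2]);t=np.array([v[0],v[1],0])
        a=(proj(np.array(corners)@R.T+t,M)-pix)/1.2
        b=[(R@PTS[n]+t-c)[:2]/4 for n,c in spots if n in PTS]
        return np.concatenate([a.ravel(),np.ravel(b)])
    s=least_squares(f,x0,loss="soft_l1"); return s.x,f(s.x)
E
python3 - <<'E'
from fit import *
import re
B=fit([[-80,90,110],[80,90,184.6],[-80,-90,110]],[[308,103],[432,100],[310,216]],ortho(C["bin"]),
[("bin_lip",[414,-158.7,0]),("bin_lip",[414.4,-155.3,0]),("bin_lip",[409,-156.5,0]),("bin_hinge",[565,-127.1,0]),("bin_hinge",[565.6,-125,0]),("bin_hinge",[564.9,-124.2,0]),
("bin_mouth",[481.1,-144.1,0]),("bin_mouth",[484.6,-142.1,0]),("bin_mouth",[488.4,-144.7,0]),("bin",[483.3,-144,0]),("bin",[486.2,-148.4,0]),("bin",[484.3,-146.2,0])],[484,-144,.2])
L=fit([[-83,88,8],[78,88,8],[78,-88,8],[-83,-88,8]],[[300,106],[404,103],[400,212],[303,213]],ortho(C["lid"]),
[("lid",[452,133.9,0]),("lid",[445.3,138.2,0]),("lid",[444.8,136.7,0]),("lid_bar",[461.2,137.7,0]),("lid_bar",[465.1,133.8,0]),("lid_bar",[464.3,136,0]),
("lid_hinge",[546.6,144.7,0]),("lid_hinge",[543.6,143.2,0]),("lid_hinge",[546,142.7,0])],[447,136,.08])
for x in (B,L): print(x[0].round(3),x[1].round(1))
Bx,Lx=B[0],L[0]
np.save("poses.npy",np.array([Bx,Lx]))
# reach check: seated lid grasp, both flips; pin insertion
R0=ry(-np.radians(25))
for F in (np.eye(3),FLIP):
    Rg=rz(Lx[2])@DOWN@F
    pg=rz(Lx[2])@[15,0,34]+[Lx[0],Lx[1],0]-6*Rg[:,2]
    Rs=rz(Bx[2])@R0@DOWN@F
    ps=rz(Bx[2])@(np.array([0,0,147.3])+R0@[15,0,34])+[Bx[0],Bx[1],0]-6*Rs[:,2]
    print(solve_ik(pg,rv(Rg)),ps,solve_ik(ps,rv(Rs)))
E
```

```text
[ 4.84341e+02 -1.43442e+02  2.03000e-01] [-0.   0.2  0.4 -0.2 -0.1  0.  -0.8  0.  -0.9 -0.8  0.4 -0.5  0.2  0.1
  0.  -0.4  0.2 -0.6  0.8  0.2 -0.1 -0.3 -1.   0.3  0.3  0.1 -0.5  1.2
  0.   0.7]
[4.47539e+02 1.34464e+02 1.02000e-01] [-0.4 -1.   1.1 -0.2 -0.4  0.3  0.8  1.  -1.1  0.1  0.6 -0.9  0.7 -0.6
  0.3 -0.4 -0.7  0.5 -0.5 -0.  -0.6 -0.1  0.1  0.3 -0.5  0.4]
[ 1.95619417e-01  3.72595320e-01  2.08417510e+00 -4.44089210e-16
  6.84822233e-01  9.41148092e-02] [ 481.09874728 -144.10802751  189.89158541] [-0.54832043 -0.01464712  2.21962163  0.4851456   0.66669257 -1.09492119]
None [ 481.09874728 -144.10802751  189.89158541] [-0.54832043 -0.01464712  2.21962163  0.4851456   0.66669257  2.04667146]
```

```bash
cat >> h.py <<'E'
R25=ry(-np.radians(25))
def lidpose(B,dx,dy,dn):  # TCP pose with lid offset from seat, lid frame
    R=rz(B[2])@R25@DOWN
    p=rz(B[2])@(np.array([0,0,147.3])+R25@[15+dx,dy,34+dn])+[B[0],B[1],0]-6*R[:,2]
    return p,rv(R)
E
python3 - <<'E'
from h import *
B,L=np.load("poses.npy")
Rg=rz(L[2])@DOWN; pg=rz(L[2])@[15,0,34]+[L[0],L[1],0]-6*Rg[:,2]
robot.movep(pg+[0,0,70],rv(Rg)); robot.move_linear(pg,max_speed=120)
s=st(); print(s["eef_pos"],pg,s["wrist_force"])
robot.grab(60); s=st(); print(s["time"],s["grip_width"],s["grip_force"],s["wrist_force"],s["eef_pos"])
robot.move_linear(pg+[0,0,60],max_speed=150)
robot.move_linear([410,130,300],max_speed=300)
p,r=lidpose(B,8,0,60)
robot.move_linear([415,-130,320],r,max_speed=350)
robot.move_linear(p,r,max_speed=200); print(st()["time"],st()["wrist_force"],st()["grip_width"],st()["eef_pos"]-p)
P,o=see("wrist",["lid_hinge","bin_hinge","bin_knuckles"]); save("w_pre",P); print([(x[0],np.round(x[1],1),x[2]) for x in o])
np.savez("pre.npz",M=P["cam_to_world"],R=tcpR(),p=st()["eef_pos"])
im=P["frame"][:,:,::-1]; cv2.imwrite("pics/w_pre2.png",cv2.resize(im[60:320,300:560],None,fx=2.3,fy=2.3,interpolation=cv2.INTER_CUBIC))
E
```

```text
[463.15224012 136.38271413  40.51154281] [462.46203461 135.98424154  40.        ] [-0.11296283  0.20249271  0.81476903]
8.4833 12.984336248835335 59.39391911029816 [-0.92249759 -0.35031252  3.67061722] [462.88364986 136.01839901  40.43629484]
11.6833 [ 0.29533782 -0.26816758 -3.48013421] 13.252689872882602 [ 0.09835795  1.0061774  -0.1026501 ]
[]
```

View pics/w_pre.png

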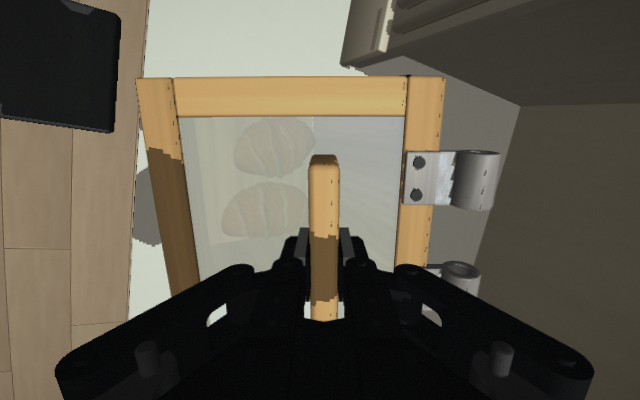

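```bash
python3 - <<'E'
from fit import *
d=np.load("pre.npz"); M=d["M"][:3]; R=d["R"]; p=d["p"]
Rl=R@DOWN.T
P=np.array([[78,88,8],[-83,88,8],[8,48,42],[22,48,42],[78,88,8]]);pix=np.array([[445,78],[137,79],[310,156],[338,155],[445,78]])
def f(v):
    Rv=Rl@rz(v[2]); o=p+6*R[:,2]-Rv@(np.array([15,0,34])-[v[0],v[1],v[3]]); return (proj(P@Rv.T+o,M)-pix).ravel()
def g(v): return np.r_[f(v)/1.2,v[2]*60,v[0]/2,v[3]/2]
s=least_squares(g,[0,0,0,0]); print(s.x,f(s.x).round(1))
a,b=see("scene",["lid_hinge","bin_hinge","bin_knuckles","lid_bar"]); print([(x[0],np.round(x[1],1),round(x[2],2)) for x in b])
a2,b=see("top",["lid_hinge","bin_hinge","bin_knuckles","lid_bar"]); print([(x[0],np.round(x[1],1),round(x[2],2)) for x in b])
i1=cv2.resize(a["frame"][150:270,270:430],None,fx=3.7,fy=3.7,interpolation=cv2.INTER_CUBIC)
i2=cv2.resize(a2["frame"][150:270,270:430],None,fx=3.7,fy=3.7,interpolation=cv2.INTER_CUBIC)
cv2.imwrite("pics/both.png",np.vstack([i1[:300],i2[:300]])[:,:,::-1])
print(Rl@[97,0,11.5]-Rl@[15,0,34]+p+6*R[:,2])
E
```

```text
[-1.48450342e+00  2.61952135e+00 -2.24195438e-03 -6.37339031e+00] [-0.6 -3.   2.1 -3.5 -2.2  3.5  1.8  4.6 -0.6 -3. ]
[]
[('lid_hinge', array([ 547.3, -129. ,  255.5]), 0.95), ('lid_hinge', array([641.6, 233.9,  -1.3]), 0.2), ('bin_hinge', array([ 565. , -125. ,  203.8]), 0.95), ('bin_hinge', array([ 523.3, -443.4,    2. ]), 0.4), ('bin_knuckles', array([ 564. , -125.1,  160.8]), 0.93), ('lid_bar', array([ 465.8, -146.8,  242.4]), 0.56), ('lid_bar', array([ 467.6, -144.4,  206.8]), 0.51)]
[ 548.37053238 -130.43026878  258.21858831]
```

View pics/both.png

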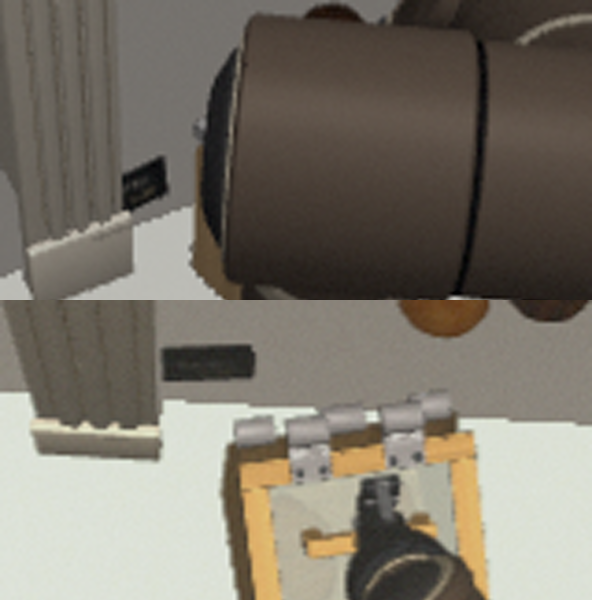

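```bash
python3 - <<'E'
from fit import *
d=np.load("pre.npz");R=d["R"];p=d["p"];Rl=R@DOWN.T
B,L=np.load("poses.npy")
P=cams.get_image("top");M=P["cam_to_world"][:3];K=P["mtx"];D=np.array(P["dist_coeffs"])
off=np.array([270,150])
lo=p+6*R[:,2]-Rl@[15,0,34]
lk=np.array([[97,y,11.5] for y in(-35,0,35)])@Rl.T+lo+[-3,0,9]
bk=np.array([[83.1,y,200.7] for y in(-68,0,68)])@rz(B[2]).T+[B[0],B[1],0]+[-3,0,9]
for n,k in(("lid",lk),("bin",bk)): print(n,((proj(k,M,K,D)-off)*3.7).round(1).tolist())
# pixel centroid of knuckles at finer detail
im=cv2.resize(P["frame"][245-0:280-0,325:400] if 0 else P["frame"][170:215,325:405],None,fx=10,fy=10,interpolation=cv2.INTER_CUBIC)
cv2.imwrite("pics/topfine.png",im[:,:,::-1])
c=lambda k:(proj(k,M,K,D)).round(2).tolist()
print(c(np.array([[97,y,11.5] for y in(-50,-20,20,50)])@Rl.T+lo+[-3,0,9]),c(np.array([[83.1,y,200.7] for y in(-83,-53,-17,17,53,83)])@rz(B[2]).T+[B[0],B[1],0]+[-3,0,9]))
E
```

```text
lid [[400.4, 113.9], [352.9, 120.5], [305.4, 127.2]]
bin [[429.9, 103.7], [341.6, 116.1], [253.2, 128.4]]
[[383.71, 180.0], [372.71, 181.55], [358.04, 183.61], [347.03, 185.16]] [[391.44, 177.29], [380.92, 178.77], [368.29, 180.53], [356.35, 182.2], [343.7, 183.97], [333.15, 185.44]]
```

View pics/topfine.png

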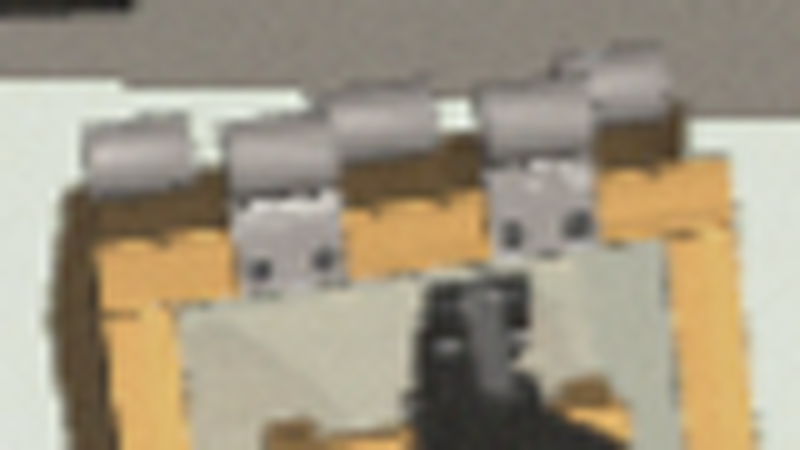

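```bash
python3 - <<'E'
from h import *
B,L=np.load("poses.npy")
Rl=rz(B[2])@R25
def go(dx,dn,v): 
    p,r=lidpose(B,dx,0.7,dn); robot.move_linear(p,r,max_speed=v); return p
go(7,12,120); robot.dwell(.15); s=st(); print(s["time"],s["eef_pos"]-lidpose(B,7,.7,12)[0])
go(7,4,50); robot.dwell(.15); s=st(); f0=s["wrist_force"]; print(s["time"],f0,s["eef_pos"]-lidpose(B,7,.7,4)[0])
dn=4
while dn>-6:
    dn-=.8; go(7,dn,25); f=Rl.T@(st()["wrist_force"]-f0)
    if f[2]>2.5: break
robot.dwell(.1); s=st(); f=Rl.T@(s["wrist_force"]-f0); print("contact dn",dn,f.round(1),s["torque"],Rl.T@(s["eef_pos"]-lidpose(B,7,.7,dn)[0]),s["time"])
dx=7
while dx>-8:
    dx-=1; go(dx,dn,25); s=st(); f=Rl.T@(s["wrist_force"]-f0)
    print(dx,f.round(1),np.round(Rl.T@(s["eef_pos"]-lidpose(B,0,0,0)[0]),2),s["time"])
    if f[0]>9 or f[2]>25: break
np.savez("seat.npz",f0=f0,dx=dx,dn=dn)
E
```

```text
13.1333 [ 0.54784897 -0.47768602  1.07888214]
13.5917 [-3.49041975 -2.26114003 -3.05607839] [-0.37340661 -0.22987944 -0.10092154]
contact dn 0.8000000000000003 [-0.6  2.5  3.1] [-0.17647547  1.45089393  0.12746493] [0.0737899  0.26000155 0.1759442 ] 14.6917
6 [3.3 4.8 2.4] [6.89 0.81 1.1 ] 14.9417
5 [5.2 2.9 1.7] [6.25 0.1  1.3 ] 15.1917
4 [7.3 2.4 3.4] [ 5.11 -0.21  1.33] 15.4417
3 [7.1 0.8 3.7] [ 3.64 -0.08  1.16] 15.6917
2 [7.5 0.8 4.8] [2.36 0.18 1.03] 15.9417
1 [ 6.6 -0.4  4.9] [1.14 0.45 0.9 ] 16.1917
0 [8.2 0.6 4.9] [0.42 0.58 0.96] 16.4417
-1 [10.8  2.8  4.8] [0.25 0.58 1.21] 16.6917
```

```bash
python3 - <<'E'
from h import *
B,L=np.load("poses.npy"); d=np.load("seat.npz"); f0=d["f0"]
Rl=rz(B[2])@R25
for dx in (-1.7,-2.4):
    p,r=lidpose(B,dx,.7,.6); robot.move_linear(p,r,max_speed=20); robot.dwell(.2)
    s=st(); f=Rl.T@(s["wrist_force"]-f0); print(dx,f.round(1),(Rl.T@s["torque"]).round(2),np.round(Rl.T@(s["eef_pos"]-lidpose(B,0,0,0)[0]),2),s["time"])
    print("rot err",np.degrees(rv(Rl.T@(tcpR()@DOWN.T))).round(2))
R=tcpR();Rh=R@DOWN.T
h=s["eef_pos"]+6*R[:,2]+Rh@[82,0,-22.5]
hb=rz(B[2])@[83.1,0,198.7]+[B[0],B[1],0]
print("hinge via tcp",h,"model",hb); np.savez("hinge.npz",h=h,Rh=Rh)
P,o=see("top",["lid_hinge","bin_hinge"]);print([(x[0],np.round(x[1],1),round(x[2],2)) for x in o])
cv2.imwrite("pics/topseat.png",cv2.resize(P["frame"][170:230,320:410],None,fx=8,fy=8,interpolation=cv2.INTER_CUBIC)[:,:,::-1])
E
```

```text
-1.7 [11.6  3.1  5.1] [ 0.27 -0.44  0.11] [0.23 0.56 1.26] 17.1417
rot err [-0.02 -0.19 -0.02]
-2.4 [13.5  3.5  5.6] [ 0.44 -0.7   0.12] [0.11 0.58 1.43] 17.5917
rot err [-0.01 -0.25 -0.03]
hinge via tcp [ 565.0560853  -126.32212889  200.42915751] model [ 565.74031901 -126.71515312  198.7       ]
[('lid_hinge', array([ 562.2, -125.7,  199.1]), 0.8), ('lid_hinge', array([ 565.4, -126.9,  204.9]), 0.23), ('bin_hinge', array([ 566.1, -126.4,  202.1]), 0.67)]
```

View pics/topseat.png

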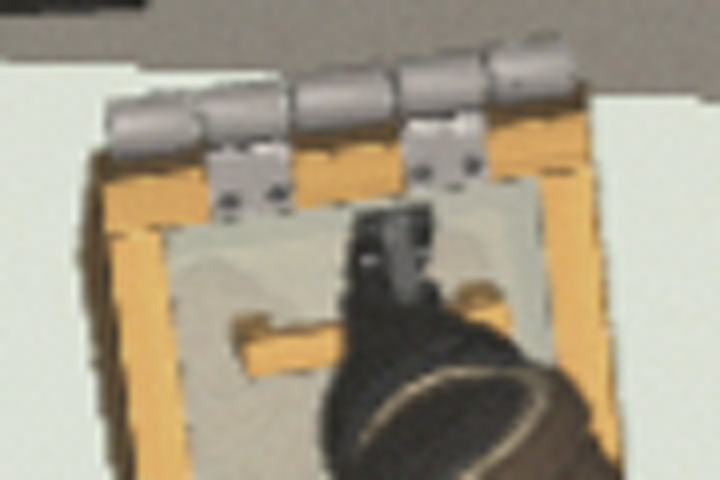

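```bash
python3 - <<'E'
from h import *
B,L=np.load("poses.npy")
p,r=lidpose(B,-.3,.6,1.1); robot.move_linear(p,r,max_speed=20); robot.dwell(.15)
Rl=rz(B[2])@R25; s=st(); print((Rl.T@(s["wrist_force"]-np.load("seat.npz")["f0"])).round(1),np.round(Rl.T@(s["eef_pos"]-lidpose(B,0,0,0)[0]),2),np.degrees(rv(Rl.T@(tcpR()@DOWN.T))).round(2))
robot.let_go(); robot.dwell(.1)
p,r=lidpose(B,0,.6,45); robot.move_linear(p,r,max_speed=120)
robot.move_linear([410,-110,300],max_speed=300)
P,o=see("top",["lid_hinge","bin_hinge","lid"]);print([(x[0],np.round(x[1],1),round(x[2],2)) for x in o]); save("toprel",P)
head=np.array([501.4,424.9]);tip=np.array([431.2,253.1])
u=(tip-head)/np.linalg.norm(tip-head); c=(head+tip)/2-3*u; print("pin origin",c,np.degrees(np.arctan2(u[1],u[0])))
e=.0168; px=np.r_[u*np.cos(e),-np.sin(e)]
ty=np.array([u[1],-u[0],0])*-1  # closing dir
if ty[0]<0: ty=-ty
tx=-px; tz=np.cross(tx,ty); R=np.c_[tx,ty,tz]; print(tz)
ax=np.r_[c,6.6]-67*px; ax[2]=7.7
pg=ax-19.2*tz
np.savez("pick.npz",pg=pg,R=R)
print(pg)
robot.move_linear([410,130,300],rv(rz(-.1)@DOWN),max_speed=400)
robot.move_linear(pg+[0,0,60],rv(R),max_speed=350)
s=st();print(s["time"],s["qpos"].round(2),s["eef_pos"]-pg)
P=cams.get_image("wrist");save("w_pin2",P)
for t in["pin","pin_head","pin_tip"]:
    print(t,[(np.round(x["centre"],1),round(x["conf"],2)) for x in finder.spot_point(P,t)[:2]])
E
```

```text
[10.2  2.3  3.9] [0.21 0.66 1.22] [ 0.01 -0.06 -0.01]
[('lid_hinge', array([ 565.9, -124. ,  198.1]), 0.9), ('bin_hinge', array([ 566.1, -122.8,  201.4]), 0.56), ('lid', array([ 484.2, -139. ,  150.5]), 0.79)]
pin origin [467.43476548 341.77710412] -112.22564504783666
[ 0.00635439  0.01555105 -0.99985888]
[492.65228061 403.49176366  26.89729056]
22.7583 [0.61 0.52 1.72 0.01 0.89 0.99] [ 0.27222014 -0.86993101 60.84298193]
pin [(array([466. , 338.1,   6.9]), 0.73)]
pin_head [(array([503.2, 421.2,  11.3]), 0.6)]
pin_tip []
```

View pics/w_pin2.png

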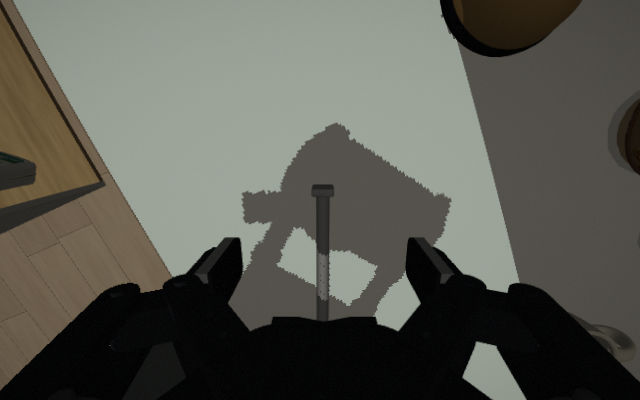

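```bash
python3 - <<'E'
from h import *
B,L=np.load("poses.npy"); d=np.load("pick.npz"); pg,R=d["pg"],d["R"]
P=cams.get_image("wrist"); K=P["mtx"];M=P["cam_to_world"]
def ray(px,z):
    v=cv2.undistortPoints(np.array([[px]],float),K,np.array(P["dist_coeffs"]))[0,0]; v=M[:3,:3]@np.r_[v,1]; o=M[:3,3]
    return o+v*(z-o[2])/v[2]
hd=ray((322,190),10); a,b=ray((323,300),8),ray((322.5,210),8)
g0=pg+19.2*R[:,2]
print("head rel grip (tool x,y): want 19",R.T@(hd-g0)); print(R.T@(a-g0),R.T@(b-g0))
dx=(R.T@(hd-g0))[0]-19; dy=(R.T@(b-g0))[1]
if abs(dx)<10: pg=pg+dx*R[:,0]*0.7
if abs(dy)<10: pg=pg+dy*R[:,1]*0.6
robot.move_linear(pg,max_speed=100); robot.dwell(.1); s=st(); print(s["eef_pos"]-pg,s["wrist_force"])
zt=s["eef_pos"][2]
robot.grab(80); s=st(); print(s["time"],s["grip_width"],s["grip_force"],s["wrist_force"],s["eef_pos"]-pg)
np.savez("pick.npz",pg=pg,R=R,d=(s["eef_pos"][2]-7.7))
robot.move_linear(pg+[0,0,100],max_speed=150)
robot.dwell(.1); s=st(); print(s["time"],s["grip_width"],s["wrist_force"],s["torque"])
P=cams.get_image("wrist");save("w_pin3",P)
E
```

```text
head rel grip (tool x,y): want 19 [17.06676793 -0.44186163 -2.01357594]
[-76.95365973   0.11523207  -1.59298547] [ 1.06241192 -0.11916814 -0.28219214]
[0.76421258 0.56491886 0.8498787 ] [-0.02155094  0.83091156 -0.15472077]
24.5667 6.140553786074839 78.4120774269104 [-0.29295608 -0.81148697  2.21602908] [0.05534984 0.03897573 0.29050815]
25.4833 6.422742516912099 [ 0.22624328  0.21692158 -0.96411726] [ 0.07599713  0.01019004 -0.02542713]
```

```bash
cat > ins.py <<'E'
from h import *
B,L=np.load("poses.npy"); D0=float(np.load("pick.npz")["d"])
H=np.array([565.5,-126.5,198.8]); RB=rz(B[2]); RT=RB@R25@DOWN
def pose(s,ox=0,oz=0,pitch=0,yaw=0,lift=0):
    # pitch>0 raises nose, yaw>0 moves nose to +x ; rotation about the grip
    Rp=RB@Ro.from_euler('xz',[-pitch,yaw]).as_matrix()@RB.T
    R=Rp@RT
    nose=H+RB@[ox,s-95,oz]           # wanted nose position
    g=nose+162.5*R[:,0]
    return g-D0*R[:,2]+[0,0,lift],rv(R)
def lin(s,ox=0,oz=0,pitch=0,yaw=0,v=30,lift=0):
    p,r=pose(s,ox,oz,pitch,yaw,lift); robot.move_linear(p,r,max_speed=v); return p
def F(f0): return RB.T@(st()["wrist_force"]-f0)
E
python3 - <<'E'
from ins import *
p,r=pose(225,0,1,lift=50)
robot.move_linear([470,330,290],rv(rz(-.1)@DOWN),max_speed=350)
robot.move_linear(p,r,max_speed=300)
p=lin(192,0,2,v=120); robot.dwell(.3); s=st(); print(s["time"],s["eef_pos"]-p,D0)
f0=s["wrist_force"];print(f0,s["torque"]); np.save("f0.npy",f0)
out=[]
for c in("top","scene"):
    P=cams.get_image(c)
    for t in("pin_tip","pin_head","bin_hinge","bin_knuckles"):
        print(c,t,[(np.round(RB.T@(np.array(x["centre"])-H),1),round(x["conf"],2)) for x in finder.spot_point(P,t)[:1]])
    R=P["cam_to_world"][:3,:3].T; q=cv2.projectPoints(np.array([H+RB@[0,90,0],H+RB@[0,150,0],H+RB@[0,0,0]]),cv2.Rodrigues(R)[0],-R@P["cam_to_world"][:3,3],P["mtx"],np.array(P["dist_coeffs"]))[0][:,0]
    print(c,q.round(1).tolist()); x,y=q[0].astype(int)
    out.append(cv2.resize(P["frame"][y-25:y+25,x-50:x+50],(800,290) if 0 else (580,290),interpolation=cv2.INTER_CUBIC))
cv2.imwrite("pics/nose.png",np.vstack(out)[:,:,::-1]); print(st()["time"])
E
```

```text
28.0583 [0.40394543 0.38059427 0.81823991] 19.46506497290734
[ 0.77608591 -0.23873917  0.4215553 ] [-0.00306376  0.27702943 -0.01603497]
top pin_tip [(array([ 0.3, 99.9, -0.6]), 0.51)]
top pin_head []
top bin_hinge [(array([ 0.8, -0.9,  4.4]), 0.7)]
top bin_knuckles [(array([ -0.8,   1.2, -40. ]), 0.62)]
top [[330.6, 185.7], [309.6, 188.7], [361.9, 181.3]]
scene pin_tip []
scene pin_head [(array([  0.9, 286.9,   1.2]), 0.47)]
scene bin_hinge []
scene bin_knuckles []
scene [[322.3, 186.8], [308.2, 194.9], [342.6, 175.0]]
28.5583
```

```bash
cat >> ins.py <<'E'
def nose():
    s=st(); R=Ro.from_rotvec(s["tcp_rot"]).as_matrix()
    return RB.T@(s["eef_pos"]+D0*R[:,2]-162.5*R[:,0]-H)
E
python3 - <<'E'
from ins import *
done=False
for oz in (2,4,0.3,5.5,-1.5):
    for ox in (0,):
        lin(188,ox,oz,v=60); robot.dwell(.1); f0=st()["wrist_force"]; n0=nose()
        for s in np.arange(183,170,-2.):
            lin(s,ox,oz,v=30); f=F(f0)
            if f[1]>2.5: robot.dwell(.05); f=F(f0); 
            if f[1]>2.5: break
        else: done=True
        print(oz,ox,"s",s,f.round(1),n0.round(1),nose().round(2),round(st()["time"],2))
        if done: break
    if done: break
E
```

```text
2 0 s 177.0 [ 1.5  7.3 -0.4] [-0.  92.9  2. ] [-0.13 83.58  1.44] 30.02
4 0 s 177.0 [-0.2  7.4  1.2] [ 0.  92.7  4. ] [-0.15 83.81  3.36] 31.57
0.3 0 s 171.0 [ 1.4  1.8 -1.1] [ 0.1 92.7  0.4] [-0.   75.88  0.33] 33.83
```

```bash
python3 - <<'E'
from ins import *
f0=np.load("f0.npy"); ox,oz=0,0.3; s=171; bad=0; k=0
while s>37 and st()["time"]<50:
    ds=4 if not 141<s<150 else 2
    s-=ds; lin(s,ox,oz,v=40); f=F(f0); k+=1
    if k%3==0 or f[1]>4: print(round(s),f.round(1),nose().round(2),(RB.T@st()["torque"]).round(2),round(ox,2),round(oz,2),round(st()["time"],1))
    if f[1]>6:
        robot.dwell(.05); f=F(f0)
        if f[1]>6: break
    ox=np.clip(ox+.04*f[0],-2,2); oz=np.clip(oz+.04*f[2],-2,2)
print(s,f,nose(),ox,oz,st()["time"]); np.save("cur.npy",[s,ox,oz])
E
```

```text
159 [ 0.4 -0.5 -0.6] [-0.09 63.75  0.19] [ 0.04  0.26 -0.01] -0.04 0.18 34.6
147 [-0.4  0.5  0.1] [-0.14 51.73  0.1 ] [ 0.06  0.31 -0.01] -0.11 0.05 35.3
141 [-0.   0.5 -1.4] [-1.100e-01  4.589e+01  1.000e-02] [0.04 0.25 0.01] -0.17 -0.07 36.1
129 [-0.4 -0.  -1.6] [-0.21 33.64 -0.09] [0.03 0.17 0.07] -0.27 -0.23 36.8
117 [ 0.5  0.4 -1.1] [-0.29 21.61 -0.3 ] [-0.1   0.19  0.08] -0.31 -0.41 37.6
105 [ 0.1  0.5 -2.2] [-0.29  9.62 -0.43] [-0.1   0.11  0.04] -0.31 -0.54 38.3
93 [ 0.4 -0.6 -1.2] [-0.3  -2.39 -0.62] [-0.14  0.12  0.05] -0.35 -0.76 39.1
81 [ 0.1  0.4 -0.8] [ -0.32 -14.35  -0.72] [-0.09  0.11  0.08] -0.37 -0.86 39.8
69 [ 0.1 -0.5 -1.9] [ -0.27 -26.38  -0.84] [-0.08  0.03  0.11] -0.31 -0.97 40.6
57 [ 0.5 -0.1 -1.3] [ -0.25 -38.38  -0.98] [-0.09  0.    0.16] -0.3 -1.13 41.3
45 [-0.1  1.2  0.1] [ -0.21 -50.39  -1.04] [-0.03 -0.    0.08] -0.26 -1.21 42.1
37 [0.76398151 1.40104091 0.31713135] [ -0.13419819 -58.44766832  -1.00126964] -0.15149504297421762 -1.2069803029773452 42.5833
```

```bash
python3 - <<'E'
from ins import *
s,ox,oz=np.load("cur.npy")
robot.let_go(); robot.dwell(.1); print(st()["time"],st()["wrist_force"].round(1))
tz=RT[:,2]
p0=st()["eef_pos"]; robot.move_linear(p0-35*tz,max_speed=150)
def pp(y,up=0): return H+RB@[-.2,y,-.5]-(18+up)*tz
robot.move_linear(pp(150,35),rv(RT),max_speed=200)
robot.grab(20)
robot.move_linear(pp(150),rv(RT),max_speed=120); robot.dwell(.15); f0=st()["wrist_force"]; print(st()["time"],st()["grip_width"],f0.round(1))
y=150
while y>94 and st()["time"]<62:
    y-=3 if y>108 else 1.5
    robot.move_linear(pp(y),max_speed=40); f=F(f0)
    a=(RB.T@(st()["eef_pos"]-H))[1]
    print(round(y,1),f.round(1),round(a,2),round(st()["time"],1))
    if f[1]>7: break
robot.dwell(.1); print(F(f0).round(1),(RB.T@(st()["eef_pos"]-H))[1])
E
```

```text
43.425 [-0.7  0.5 -0.7]
45.5417 0.0927547205409914 [-0.3  0.4  0.6]
147 [ 0.2 -0.8 -0.9] 146.69 45.8
144 [ 0.6 -0.2 -0. ] 143.75 46.0
141 [ 0.1 -0.7 -0.5] 140.8 46.3
138 [ 0.2  0.4 -0.9] 137.81 46.5
135 [-0.9 -0.3 -0.1] 134.84 46.8
132 [ 0.2 -0.6 -0.3] 131.8 47.0
129 [-0.3 -1.  -0.5] 128.77 47.3
126 [ 0.8 -0.7 -0.6] 125.75 47.5
123 [-0.1 -0.  -0.5] 122.77 47.8
120 [ 1.  -0.2 -1.7] 119.77 48.0
117 [ 0.3 -0.3 -1.4] 116.76 48.3
114 [ 0.5 -0.7 -1.8] 113.76 48.5
111 [-0.5  0.2 -0.1] 110.77 48.8
108 [-0.7  0.2 -0.9] 107.72 49.0
106.5 [ 0.7  0.5 -0.4] 106.4 49.3
105.0 [ 1.1 -0.8 -0.3] 104.92 49.5
103.5 [-0.6 -0.8 -0.8] 103.38 49.8
102.0 [ 0.4 -0.7 -1. ] 101.87 50.0
100.5 [0.4 1.7 0.6] 100.82 50.3
99.0 [0.5 5.8 1.7] 100.67 50.5
97.5 [ 1.1 10.1  1.9] 100.53 50.8
[ 1.2 10.9  2.4] 100.52404004464245
```

```bash
python3 - <<'E'
from ins import *
tz=RT[:,2]
def pp(y,up=0): return H+RB@[-.2,y,-.5]-(18+up)*tz
robot.move_linear(pp(112),rv(RT),max_speed=60)
robot.move_linear(pp(112,90),rv(RT),max_speed=150); robot.dwell(.1)
P=cams.get_image("wrist"); W=P
print([(t,[np.round(RB.T@(np.array(x["centre"])-H),1) for x in finder.spot_point(P,t)[:1]]) for t in("pin_head","lid_hinge")])
robot.move_linear([410,60,330],max_speed=350)
T=cams.get_image("top")
print([(t,[np.round(RB.T@(np.array(x["centre"])-H),1) for x in finder.spot_point(T,t)[:1]]) for t in("pin_head","pin_tip","lid_hinge","lid")])
M=W["cam_to_world"];R=M[:3,:3].T
q=cv2.projectPoints(np.array([H+RB@[0,83,0]]),cv2.Rodrigues(R)[0],-R@M[:3,3],W["mtx"],np.array(W["dist_coeffs"]))[0].ravel(); print(q)
x,y=int(np.clip(q[0],50,590)),int(np.clip(q[1],38,362))
a=cv2.resize(W["frame"][y-37:y+37,x-50:x+50],(400,300),interpolation=cv2.INTER_CUBIC)
b=cv2.resize(T["frame"][160:220,320:400],(400,300),interpolation=cv2.INTER_CUBIC)
c=cv2.resize(W["frame"],(400,250));d=cv2.resize(T["frame"],(400,250))
cv2.imwrite("pics/fin.png",np.vstack([np.hstack([a,b]),np.hstack([c,d])])[:,:,::-1]); print(st()["time"])
E
```

```text
[('pin_head', [array([ 1.3, 90.1,  2.2])]), ('lid_hinge', [])]
[('pin_head', [array([ 0.3, 95.6,  1.9])]), ('pin_tip', []), ('lid_hinge', [array([-2.3,  0.5, -1. ])]), ('lid', [array([-79.9,   3.5, -51.3])])]
[326.46781102 232.73962488]
53.05
```

View pics/fin.png

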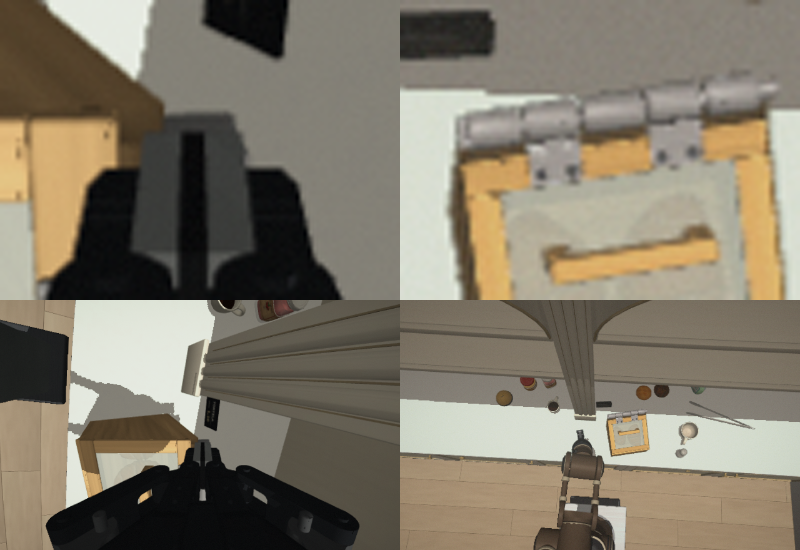

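```bash
python3 - <<'E'
from ins import *
tz=RT[:,2]
def pp(y,up=0): return H+RB@[-.2,y,0.3]-(22+up)*tz
robot.move_linear(pp(118,50),rv(RT),max_speed=350)
robot.move_linear(pp(108),rv(RT),max_speed=120); robot.dwell(.1); f0=st()["wrist_force"]
for y in (103,101,100,99,98,97,96):
    robot.move_linear(pp(y),max_speed=40); f=F(f0); a=(RB.T@(st()["eef_pos"]-H))[1]
    print(y,f.round(1),round(a,2),round(st()["time"],1))
    if f[1]>11: break
robot.move_linear(pp(112),max_speed=80)
robot.move_linear(pp(125,80),max_speed=200); robot.move_linear([420,60,330],max_speed=350)
robot.dwell(.1)
T=cams.get_image("top"); print([(t,[np.round(RB.T@(np.array(x["centre"])-H),1) for x in finder.spot_point(T,t)[:1]]) for t in("pin_head","lid_hinge")],st()["time"],st()["wrist_force"])
E
```

```text
103 [-0.2  0.3 -0.4] 102.58 54.6
101 [-0.7 -0.5 -0.3] 100.88 54.8
100 [0.3 4.6 1.4] 100.73 55.1
99 [0.6 7.4 1.3] 100.61 55.3
98 [ 1.3 10.7  3.1] 100.51 55.6
97 [ 0.5 13.6  4.2] 100.43 55.8
[('pin_head', [array([ 4.7, 93.2,  0.7])]), ('lid_hinge', [array([-1.2,  3.4,  1.9])])] 57.425 [-0.10185943  0.71752113 -0.63407117]
```

```bash
python3 -c "
from cell import robot
print(robot.hand_in())"
```

```text
the job is handed in; nothing more can be done
None
```

The lid is on with its low edge against the stop lip, and the pin is through all five knuckles with its head against the end knuckle; I let go and handed the job in at about 57.5 s, with the cups and the shaker not touched.

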